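# Load a vial rack past the sprung gate of a sample changer

### The job

Load the vial rack into the colour reader: keep the chute's self-closing swing gate open with one fingertip while the other finger pushes the rack along the chute past it, until the rack's front stands against the black dock; then take the hand away so that the gate falls shut behind the rack. Only push: do not lift or tip the rack, do not let the gate and the rack touch, and leave the jars and other things on the bench where they are.

Things in the scene. Friction and masses are not known exactly. Their poses are not given: they have to be found in the camera images.
- chute: Fixed sample changer: a straight chute on a dark grey metal deck 4 mm thick (the chute's floor). Origin on the bench under the chute's mid-line, at the shut gate; x = direction of pushing, y = left of that. Two steel guide walls, inner faces at y = +28 and -28 mm, 3 mm thick, tops 16 mm above the bench, from x = -144 mm to the dock, flared outward at the near end (to x = -168, y = +-40 mm).
- dock_face (a point): Centre of the face of the black dock block that ends the chute (at chute x = +130, y = 0 mm, 22 mm above the bench); the rack's front ends against it. The block is 60 mm long, 38 mm high, from y = -34 to +28 mm. Behind it, from chute x = +200 mm, stands the white reader box, 190 mm wide and 105 mm high.
- gate_hinge (a point): The gate's upright hinge axis at chute x = 0, y = +72 mm (this point 50 mm above the bench). Hinge post with hub: 20 mm across at its foot (below 10 mm), above that at most 13 mm, 64 mm high. Above 16 mm the strip outside the left guide wall, chute y = +32 to +65 mm, is free of parts up to x = +190 mm. A thin stop post 56 mm high stands at chute x = -5, y = -66 mm.
- gate (a joint): Gate angle about the hinge. 0 = shut: bar straight across over the chute, towards chute -y. It opens only in the direction of pushing; 1.57 = bar along the chute's left side, pointing to chute +x at y = +72 mm, stop 1.65. A spring shuts it in about a second when let go (0.02 Nm shut, 0.065 Nm open). Above 1.05 the flap is clear of the chute; it never reaches beyond chute x = 75 mm.
- gate_tip (a point): The gate: flat steel bar, 172 mm from hinge axis to tip, 3 mm thick, 12 mm high (44 to 56 mm above the bench, 4 mm over the rack's vials). Under it a white flap 40 mm wide, 46 to 86 mm from the hinge, reaching down to 19 mm above the bench, blocks the chute. A finger pushing the bar's upstream face anywhere swings it. This point: the bar's free tip, 50 mm above the bench.
- rack: White plastic vial rack, loose in the chute upstream of the gate: block 46 mm long (x), 52 mm wide (y), 30 mm high, with 3 x 3 black-capped amber vials standing 6 mm above it; 0.1 to 0.2 kg. Origin: centre of its underside; x along the chute in the direction of pushing, so its front face is at x = +23, its rear face at x = -23 mm. Fully loaded, its origin is at chute x = +107, y = 0 mm.
- jar_red: Bystander: small white jar with red cap, 42 mm across, 62 mm high.
- jar_white: Bystander: small white jar with white cap, 36 mm across, 58 mm high.
- amber_bottle: Bystander: amber bottle, 38 mm across, 70 mm high.
- blue_cap_bottle: Bystander: white bottle with blue cap, 54 mm across, 115 mm high.
- slide_box: Bystander: flat wooden box, 110 x 60 mm, 26 mm high; the gate's bar passes over it.
- beaker: Bystander: small glass beaker, 48 mm across, 62 mm high.
- spatula: Bystander: thin steel laboratory spatula 175 mm long lying on the bench.

How it is judged:
By the outcome, as a careful person would: the job done as asked, in the order asked, and still so for the second after the job is handed in, with the robot touching nothing.
It also fails if it takes over 38 s, if anything falls off the work surface, if the arm or the gripper's body presses on something with over 40 N, if the wrist force passes 120 N, or if a joint passes its speed limit or range.

### The arm

A 6-joint arm with a two-finger parallel gripper is mounted at the origin on the work surface. World frame = base frame: x ahead of the robot, y to its left, z up, the work surface at z = 0. Lengths are in m, angles in rad, forces in N, time in s.
With the tool pointing down it reaches from about 0.25 to 0.775 m from the base axis. Payload 8.9 kg.
Tool frame: the origin (TCP) lies midway between the tips of the shut fingers; the grasp point (between the pads) lies 19 mm behind it; z points along the fingers, y is the direction in which the jaws open and shut (so a half turn about z gives the same grasp; the last joint's range is limited). The gripper opens to 85 mm and grips with 20 to 120 N. Pads are 22 mm wide; open, the fingers measure 114 mm over their backs; the gripper's body (76 mm by 85 mm) begins 54 mm behind the grasp point. The pads swing forward as they close: fully open they stand 13 mm farther back than shut.
Start: joints at [0.975, 0.291, -0.153, 1.127, 0, 1.431], TCP at [0.232, 0.471, 0.231] pointing down, gripper open.
Joint ranges: [-2.52, 2.52], [-0.91, 1.74], [-1.3, 1.37], [-1.96, 2.02], [-1.52, 1.47], [-3.14, 3.14]. Speed limits (rad/s): [2.22, 2.22, 2.79, 3.14, 3.14, 3.14].

### API

Orientations are given as a unit quaternion [x, y, z, w].
In Python, from workcell import monitor, optics, arm, models gives the robot as it stands.
- The arm moves only by the shell command python3 -m creep 'ROWS' [FORCE]. ROWS is JSON, a list of rows, each an object of numbers: "gripper": the gripper's target within -1 to 1 (shut at 1, half-way at 0, fully open at -1); "x", "y", "z": the shift along the tool's x, y, z in mm; "yaw": the turn about the tool's z in rad. In form: [{"gripper": .., "x": .., "y": .., "z": .., "yaw": ..}, ...]. A call has 1 to 5 rows; each row is the pose to reach, as a shift and turn from the pose commanded when the call began, along the tool's axes at that moment; what a row does not reach only later rows make up. A row lasts 1/10 s, in which the tool goes at most 50 mm and 8.59 degrees, less where a joint would pass 70% of its speed; a pose out of reach is approached as far as the arm can. A call with a gripper value outside its range is refused whole. The fingers move at their own pace and stop on an object; FORCE is the grip in N (left out, the last holds). Time passes only in rows, so rows that repeat a pose let the fingers close. It gives the time, the measured TCP pose, the force and the opening at its end, in the units of the state.
- monitor.observe(): the state, without advancing time (a new reading comes with each control period).
- optics.get_image(name): name is "scene" or "top" or "wrist"; returns a dict with "img" (420x560x3 uint8, red, green, blue), "fx", "fy", "cx", "cy" (pixels), "R" (3x3) and "t" (3): a world point X has camera coordinates R X + t. Camera axes: x right, y down, z forward; pixel columns grow to the right and rows downward; lengths in m; the calibration is good to about 2 mm. A picture is of the moment at which its call begins. There is no depth.
- arm.finish_job(): hands the job in, once; it reports no verdict.
Trained networks look in a picture, given as the dict that the camera call returned (one of the last four; its "shot" number tells which), for a name from the list of things; names that differ only in an ending like _2 or _b are one class to them, and where a whole thing is asked for, a point or a joint stands for the part that bears it (a point fixed in the world has none). Each returns a list of dicts, best first, with "conf" (0 to 1); they miss things now and then, are a little off and sometimes report something else, mostly with a low value. They report only what shows in the picture. A call takes as long as a camera call.
- models.spot_in(picture, label): "bbox" ([left, top, right, bottom] as shares, 0 to 1, of the picture: columns of its width, rows of its height, round what is visible of it).
The state is a dict: "clock": time; "joint_pos": joint angles; "qd": joint speeds; "effort": joint torques, N m; "eef_pos": TCP position; "orientation": TCP orientation; "force": force on the tool from outside, world axes, zero at the start; "wrist_torque": the same for the moment, N m; "finger_gap": opening from 0.0 (shut) to 1.0 (fully open).
Only numpy, scipy, OpenCV 4.12 (cv2) and the standard library are available. Lean on these libraries where they do the work, as an engineer would, in place of code of your own. Each camera call takes 0.05 s, during which the arm holds its last target. There are 200 camera calls.

## Working session

There is one attempt and no reset: what is moved stays moved. The work goes in short steps, Python scripts to look and compute and a shell command to move; the robot and the scene stay as the last step left them, time stands still between calls to the robot, and variables do not carry over. Pictures are saved under pics/ and viewed, about 8 in all and at most 12, crops included, and the job is handed in when it is done.

```bash
mkdir -p pics; ls; cat > h.py <<'E'
import numpy as np, cv2
from workcell import monitor, optics, arm, models
def save(p,n): cv2.imwrite('pics/'+n, p['img'][:,:,::-1])
def ray(p,u,v):
    R=np.array(p['R']);t=np.array(p['t'])
    d=R.T@np.array([(u-p['cx'])/p['fx'],(v-p['cy'])/p['fy'],1]); return -R.T@t,d
def onz(p,u,v,z):
    o,d=ray(p,u,v); return o+d*(z-o[2])/d[2]
def proj(p,X):
    c=np.array(p['R'])@np.array(X)+np.array(p['t']); return np.array([p['fx']*c[0]/c[2]+p['cx'],p['fy']*c[1]/c[2]+p['cy']])
def spot(p,l):
    for r in models.spot_in(p,l)[:2]:
        b=np.array(r['bbox'])*[560,420,560,420]; print(l,round(r['conf'],2),b.round(0))
E
python3 - <<'E'
from h import *
print(monitor.observe())
a=optics.get_image('top');save(a,'top1.png')
b=optics.get_image('scene');save(b,'scene1.png')
for n,p in(('top',a),('scene',b)):
    print(n,p['fx'],np.array(p['R']).round(2).tolist(),np.array(p['t']).round(3))
    for l in('rack','gate','gate_tip','dock_face','gate_hinge'): spot(p,l)
E
```

```text
pics
{'clock': 0.0, 'joint_pos': array([ 9.74674933e-01,  2.91248796e-01, -1.54147896e-01,  1.12669498e+00,
        3.96291755e-06,  1.43153539e+00]), 'qd': array([ 9.72379186e-04, -6.83784415e-04, -1.18631286e-03, -9.09090798e-04,
        1.72274737e-03,  8.96690879e-05]), 'effort': array([ 1.15057654e-03, -5.37145650e+01,  3.31371582e+01,  1.60801644e-02,
       -6.73146360e-05, -5.05631419e-06]), 'eef_pos': array([0.23131858, 0.47079524, 0.23074061]), 'orientation': array([ 2.26448764e-01,  9.74022863e-01, -6.03667963e-04, -2.34661937e-04]), 'force': array([-0.45510526,  0.00109371,  0.28911945]), 'wrist_torque': array([-0.03881166,  0.01632413, -0.03722774]), 'finger_gap': 1.001744904225951}
top 447.90532760304046 [[-0.14, -0.99, -0.0], [-0.96, 0.13, -0.23], [0.23, -0.03, -0.97]] [0.046 0.591 0.577]
rack 0.87 [265. 201. 306. 247.]
gate 0.69 [206. 191. 241. 271.]
gate 0.61 [266. 199. 308. 248.]
gate_tip 0.54 [198. 184. 256. 293.]
dock_face 0.65 [  0. 164. 357. 420.]
gate_hinge 0.54 [208. 193. 252. 293.]
scene 390.19520217387094 [[-0.22, 0.98, 0.01], [0.66, 0.16, -0.73], [-0.71, -0.15, -0.68]] [ 0.143 -0.323  1.095]
rack 0.66 [250. 218. 279. 248.]
gate 0.6 [311. 189. 335. 266.]
gate_tip 0.98 [309. 185. 330. 267.]
dock_face 0.69 [216. 151. 560. 275.]
gate_hinge 0.58 [311. 188. 334. 266.]
```

View pics/top1.png

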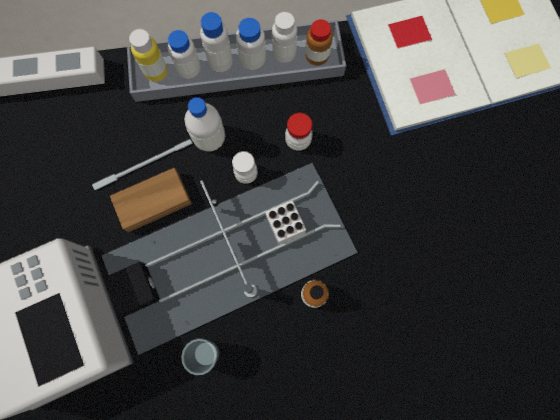

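View pics/scene1.png

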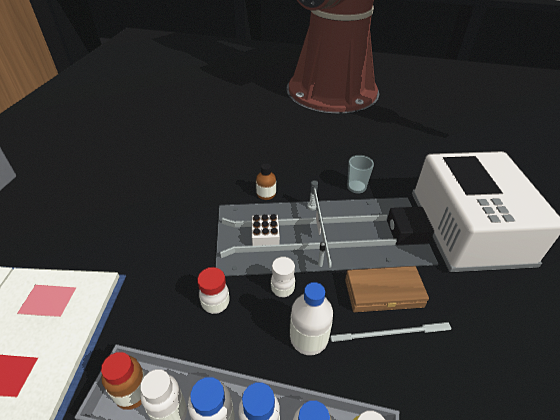

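The top view shows the rack at about (286,220), the gate bar from the hinge at (251,291) to the tip at (203,182), and the dock at (140,284). The push runs leftwards in the picture, which is about world +y. I'll zoom in for the fit.

```bash
python3 - <<'E'
import cv2,numpy as np
a=cv2.imread('pics/top1.png')[160:360,100:360]
b=cv2.imread('pics/scene1.png')[170:290,200:460]
a=cv2.convertScaleAbs(cv2.resize(a,None,fx=3,fy=3,interpolation=cv2.INTER_CUBIC),alpha=1.3,beta=20)
b=cv2.convertScaleAbs(cv2.resize(b,None,fx=3,fy=3,interpolation=cv2.INTER_CUBIC),alpha=1.3,beta=20)
cv2.imwrite('pics/topz.png',a);cv2.imwrite('pics/scenez.png',b)
E
```

```text
(no output)
```

View pics/topz.png

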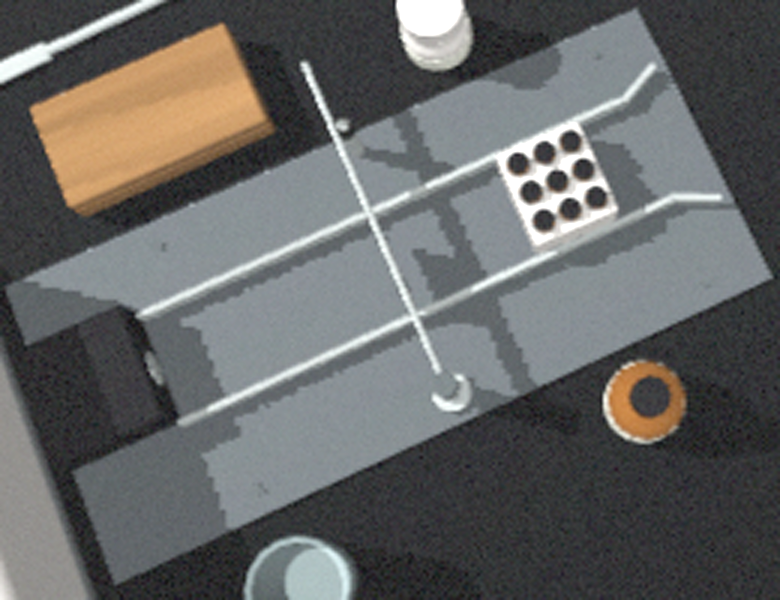

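View pics/scenez.png

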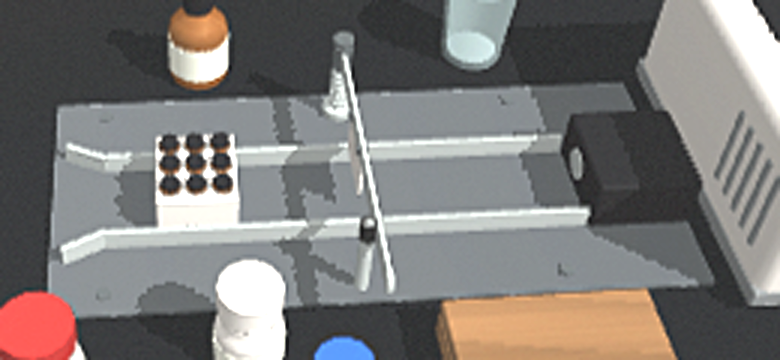

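```bash
cat > fit.py <<'E'
from h import *
from scipy.optimize import least_squares
a=optics.get_image('top');b=optics.get_image('scene')
zt=lambda u,v:(u/3+100-.33,v/3+160-.33); zs=lambda u,v:(u/3+200-.33,v/3+170-.33)
M=[(a,zt(622,100),(-.144,-.0295,.016)),(a,zt(653,67),(-.168,-.0415,.016)),(a,zt(672,199),(-.144,.0295,.016)),(a,zt(721,198),(-.168,.0415,.016)),
(a,zt(143,315),(.130,-.0295,.016)),(a,zt(180,423),(.130,.0295,.016)),(a,zt(452,385),(0,.072,.064)),(a,zt(303,63),(0,-.1,.056)),(a,zt(343,125),(-.005,-.066,.056)),
(b,zs(392,288),(0,-.1,.044)),(b,zs(369,222),(-.005,-.066,.056)),(b,zs(344,38),(0,.072,.064)),(b,zs(588,212),(.13,-.0295,.016)),(b,zs(563,138),(.13,.0295,.016)),
(b,zs(108,158),(-.144,.0295,.016)),(b,zs(103,233),(-.144,-.0295,.016)),(b,zs(68,147),(-.168,.0415,.016)),(b,zs(65,250),(-.168,-.0415,.016))]
def W(q,X):
    c,s=np.cos(q[2]),np.sin(q[2]); return np.array([q[0]+c*X[0]-s*X[1],q[1]+s*X[0]+c*X[1],X[2]])
f=lambda q:np.concatenate([proj(p,W(q,X))-uv for p,uv,X in M])
r=least_squares(f,[.45,.1,1.3],loss='soft_l1');print('chute',r.x.round(4));print(r.fun.reshape(-1,2).round(1).tolist() if len(r.fun)==2*len(M) else f(r.x).reshape(-1,2).round(1).tolist())
np.save('q.npy',r.x);q=r.x
def C(X):
    c,s=np.cos(q[2]),np.sin(q[2]);d=np.array(X[:2])-q[:2];return np.array([c*d[0]+s*d[1],-s*d[0]+c*d[1]])
# rack: triangulate centre cap
o1,d1=ray(a,*zt(557,180));o2,d2=ray(b,*zs(196,160))
s=np.linalg.lstsq(np.c_[d1,-d2],o2-o1,rcond=None)[0];P=(o1+s[0]*d1+o2+s[1]*d2)/2
print('rack top',P.round(4),'miss',np.linalg.norm(o1+s[0]*d1-o2-s[1]*d2),'chute',C(P).round(4), C(onz(a,*zt(557,180),.04)), C(onz(b,*zs(196,160),.04)))
for l in('amber_bottle','jar_white','jar_red','beaker'):
    for p in(a,b):
        m=models.spot_in(p,l)
        if m: bb=np.array(m[0]['bbox'])*[560,420,560,420]; X=onz(p,(bb[0]+bb[2])/2,(bb[1]+bb[3])/2,.03);print(l,round(m[0]['conf'],2),X.round(3),C(X).round(3))
E
python3 fit.py
```

```text
chute [0.561  0.0453 1.8644]
[[-0.2, -0.2], [-0.2, -1.8], [-0.6, -0.1], [0.3, 0.7], [-2.4, 0.3], [-0.8, 0.0], [-3.1, -0.2], [0.9, 2.4], [-0.6, 0.2], [-1.6, 0.6], [0.0, 0.3], [-0.2, 0.1], [0.4, -0.8], [-0.7, -0.5], [-1.1, -0.6], [0.1, -0.1], [-1.1, -1.1], [-2.1, 0.5]]
rack top [ 0.587  -0.0426  0.0394] miss 0.0011097486654170273 chute [-0.0918  0.0005] [-0.09225452  0.00068316] [-0.09122409 -0.00012194]
amber_bottle 0.93 [ 0.471 -0.069  0.03 ] [-0.083  0.12 ]
amber_bottle 0.73 [ 0.467 -0.069  0.03 ] [-0.083  0.124]
jar_white 0.73 [0.682 0.007 0.03 ] [-0.071 -0.105]
jar_white 0.6 [0.682 0.009 0.03 ] [-0.07  -0.105]
jar_red 0.79 [ 0.724 -0.082  0.03 ] [-0.169 -0.119]
beaker 0.89 [0.404 0.106 0.03 ] [0.103 0.133]
beaker 0.65 [0.406 0.101 0.03 ] [0.099 0.132]
```

```bash
cat > to.py <<'E'
import sys
from h import *
from scipy.spatial.transform import Rotation as Ro
q=np.load('q.npy')
def C(P):
    d=Ro.from_euler('z',-q[2]).apply([P[0]-q[0],P[1]-q[1],0]); return d[:2]*1000
if __name__=='__main__':
    x,y,z=map(float,sys.argv[1:4]); s=monitor.observe();R=Ro.from_quat(s['orientation'])
    T=np.array([q[0],q[1],0])+Ro.from_euler('z',q[2]).apply([x/1e3,y/1e3,z/1e3])
    d=R.inv().apply(T-s['eef_pos'])*1000; yy=R.apply([0,1,0]); ang=np.arctan2(yy[1],yy[0]); want=q[2]+np.arctan2(50,68)-np.pi
    print('t',s['clock'],'chute',C(s['eef_pos']).round(1),'z',s['eef_pos'][2].round(4),'gap',round(s['finger_gap'],3),'F',s['force'].round(1),'q6',s['joint_pos'][5].round(2))
    print('shift',d.round(1),'yaw(tool)',round(-(want-ang),3)); e=Ro.from_euler('z',q[2]).apply([1,0,0]); print('chute x,y in tool',R.inv().apply(e).round(4),R.inv().apply(Ro.from_euler('z',q[2]).apply([0,1,0])).round(4))
E
python3 to.py -104 23.5 150
```

```text
t 1.1 chute [502.9 192.1] z 0.2313 gap 0.998 F [0.7 0.2 0.8] q6 1.43
shift [-537.2 -329.    81.3] yaw(tool) 1.757
chute x,y in tool [ 0.6819  0.7314 -0.    ] [ 0.7314 -0.6819  0.    ]
```

```bash
python3 -m creep '[{"gripper":-0.65,"x":-41,"y":-25,"z":0,"yaw":0.135},{"gripper":-0.65,"x":-82,"y":-50,"z":0,"yaw":0.27},{"gripper":-0.65,"x":-123,"y":-75,"z":0,"yaw":0.405},{"gripper":-0.65,"x":-164,"y":-100,"z":0,"yaw":0.54},{"gripper":-0.65,"x":-205,"y":-125,"z":0,"yaw":0.675}]'; python3 to.py -104 23.5 150
```

```text
clock: 1.6
eef_pos: [0.3611, 0.267, 0.2315]
orientation: [0.538, 0.843, 0.0, 0.0]
force: [0.7, 0.7, -0.3]
finger_gap: 0.825
t 1.6 chute [270.  127.2] z 0.2315 gap 0.825 F [ 0.7  0.7 -0.3] q6 1.61
shift [-384.8   50.3   81.5] yaw(tool) 1.077
chute x,y in tool [9.902e-01 1.398e-01 1.000e-04] [ 1.398e-01 -9.902e-01 -7.000e-04]
```

```bash
python3 -m creep '[{"gripper":-0.65,"x":-42,"y":6,"z":0,"yaw":0.14},{"gripper":-0.65,"x":-85,"y":11,"z":0,"yaw":0.28},{"gripper":-0.65,"x":-128,"y":17,"z":0,"yaw":0.42},{"gripper":-0.65,"x":-171,"y":22,"z":0,"yaw":0.56},{"gripper":-0.65,"x":-214,"y":28,"z":0,"yaw":0.7}]'; python3 to.py -104 23.5 150
```

```text
clock: 2.1
eef_pos: [0.4774, 0.085, 0.2315]
orientation: [0.795, 0.607, 0.0, 0.0]
force: [0.8, -0.1, 0.0]
finger_gap: 0.823
t 2.1 chute [62.2 68.5] z 0.2315 gap 0.823 F [ 0.8 -0.1  0. ] q6 1.86
shift [-116.8  126.4   81.5] yaw(tool) 0.376
chute x,y in tool [ 0.847  -0.5316 -0.    ] [-5.316e-01 -8.470e-01 -4.000e-04]
```

```bash
python3 -m creep '[{"gripper":-0.65,"x":-30,"y":32,"z":0,"yaw":0.1},{"gripper":-0.65,"x":-60,"y":64,"z":10,"yaw":0.2},{"gripper":-0.65,"x":-90,"y":96,"z":40,"yaw":0.3},{"gripper":-0.65,"x":-117,"y":126,"z":80,"yaw":0.376},{"gripper":-0.65,"x":-117,"y":126,"z":100,"yaw":0.376}]'; python3 to.py -104 23.5 150; python3 - <<'E'
from h import *
p=optics.get_image('scene');q=p['img'][120:300,180:400,::-1]
p2=optics.get_image('wrist')['img'][:,:,::-1]
cv2.imwrite('pics/c1.png',cv2.hconcat([cv2.resize(q,(440,360)),cv2.resize(p2,(360,360))]))
E
```

```text
clock: 2.6
eef_pos: [0.5698, -0.0622, 0.1294]
orientation: [0.894, 0.448, 0.0, 0.001]
force: [0.3, 0.7, -0.1]
finger_gap: 0.823
t 2.6 chute [-105.5   22.7] z 0.1294 gap 0.823 F [ 0.3  0.7 -0.1] q6 1.98
shift [  0.2  -1.6 -20.6] yaw(tool) 0.0
chute x,y in tool [ 0.5927 -0.8054 -0.0011] [-8.054e-01 -5.927e-01 -5.000e-04]
```

View pics/c1.png

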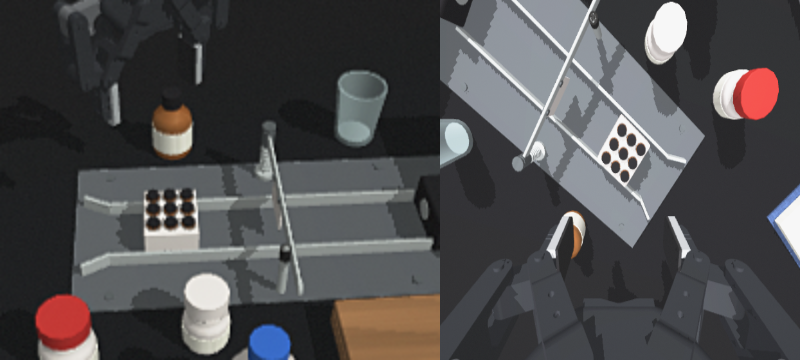

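The scene crop shows both fingertips above the robot-side half of the deck, at full-frame pixels A (236,181) and B (278,160). The rack and gate are untouched.

```bash
python3 - <<'E'
from to import *
p=optics.get_image('scene')
for n,c in(('A',(-105.5-34,22.7-25)),('B',(-105.5+34,22.7+25))):
  for z in(.12,.13,.14,.15):
    T=np.array([q[0],q[1],0])+Ro.from_euler('z',q[2]).apply([c[0]/1e3,c[1]/1e3,z]); print(n,z,proj(p,T).round(1))
E
```

```text
A 0.12 [232.7 188.9]
A 0.13 [232.2 183.8]
A 0.14 [231.7 178.7]
A 0.15 [231.2 173.4]
B 0.12 [275.1 167.2]
B 0.13 [275.1 162.3]
B 0.14 [275.1 157.3]
B 0.15 [275.2 152.1]
```

```bash
python3 -m creep '[{"gripper":-0.65,"x":0,"y":0,"z":40,"yaw":0},{"gripper":-0.65,"x":0,"y":0,"z":75,"yaw":0},{"gripper":-0.65,"x":0,"y":0,"z":100,"yaw":0},{"gripper":-0.65,"x":0,"y":0,"z":112,"yaw":0},{"gripper":-0.65,"x":0,"y":0,"z":112,"yaw":0}]'; python3 to.py -104 23.5 17; python3 - <<'E'
from h import *
p=optics.get_image('scene');q=p['img'][170:280,200:350,::-1]
p2=optics.get_image('top')['img'][170:320,200:350,::-1]
cv2.imwrite('pics/c2.png',cv2.hconcat([cv2.resize(q,None,fx=2.95,fy=4.09),cv2.resize(p2,(347,450))][:1]+[cv2.resize(p2,(355,450))]))
E
```

```text
clock: 3.25
eef_pos: [0.568, -0.058, 0.0196]
orientation: [0.893, 0.451, -0.0, -0.0]
force: [-0.5, 0.5, 1.1]
finger_gap: 0.824
t 3.25 chute [-101.    23.2] z 0.0196 gap 0.824 F [-0.5  0.5  1.1] q6 1.98
shift [-2.   2.3  2.6] yaw(tool) 0.007
chute x,y in tool [ 5.982e-01 -8.013e-01  4.000e-04] [-8.013e-01 -5.982e-01  6.000e-04]
```

View pics/c2.png

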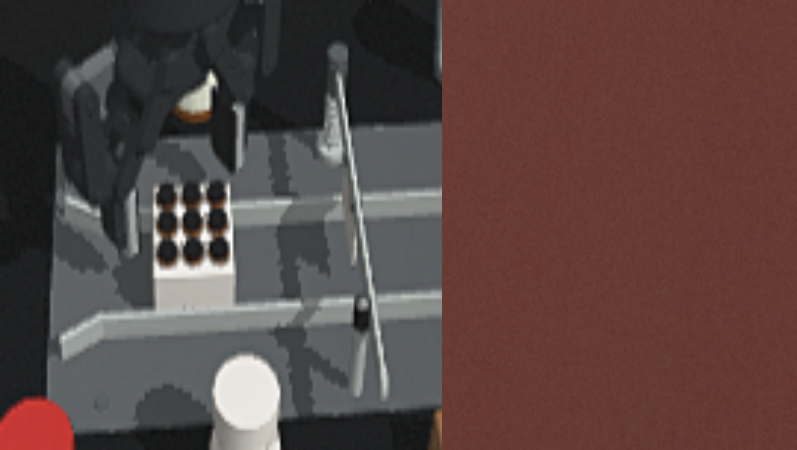

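The scene crop shows finger A in the chute just behind the rack (crop 128,255) and finger B outside the left wall (237,165). Both are clear of everything. The top view is blocked by the arm. I'll push now.

```bash
python3 -m creep '[{"gripper":-0.65,"x":4.8,"y":-6.4,"z":2,"yaw":0},{"gripper":-0.65,"x":9.6,"y":-12.8,"z":2,"yaw":0},{"gripper":-0.65,"x":14.4,"y":-19.2,"z":2,"yaw":0},{"gripper":-0.65,"x":19.2,"y":-25.6,"z":2,"yaw":0},{"gripper":-0.65,"x":24,"y":-32,"z":2,"yaw":0}]'; python3 to.py 105 23.5 18
```

```text
clock: 3.85
eef_pos: [0.5584, -0.0205, 0.0184]
orientation: [0.893, 0.45, 0.001, 0.002]
force: [4.3, -5.2, 4.7]
finger_gap: 0.825
t 3.85 chute [-62.3  21.5] z 0.0184 gap 0.825 F [ 4.3 -5.2  4.7] q6 2.04
shift [  98.3 -135.4    0. ] yaw(tool) 0.006
chute x,y in tool [ 0.5972 -0.8021 -0.0026] [-0.8021 -0.5972 -0.0029]
```

```bash
python3 -m creep '[{"gripper":-0.65,"x":4.8,"y":-6.4,"z":0,"yaw":0},{"gripper":-0.65,"x":9.6,"y":-12.8,"z":0,"yaw":0},{"gripper":-0.65,"x":14.4,"y":-19.2,"z":0,"yaw":0},{"gripper":-0.65,"x":19.2,"y":-25.6,"z":0,"yaw":0},{"gripper":-0.65,"x":24,"y":-32,"z":0,"yaw":0}]'; python3 to.py 105 23.5 18;  python3 - <<'E'
from h import *
p=optics.get_image('scene');q=p['img'][160:280,200:360,::-1]
cv2.imwrite('pics/c3.png',cv2.resize(q,None,fx=4,fy=4))
E
```

```text
clock: 4.35
eef_pos: [0.5472, 0.0174, 0.0185]
orientation: [0.893, 0.45, 0.001, 0.002]
force: [5.0, -6.4, 2.5]
finger_gap: 0.824
t 4.35 chute [-22.8  21.3] z 0.0185 gap 0.824 F [ 5.  -6.4  2.5] q6 2.11
shift [  74.5 -103.8   -0. ] yaw(tool) 0.006
chute x,y in tool [ 0.597  -0.8022 -0.0036] [-0.8022 -0.597  -0.003 ]
```

View pics/c3.png

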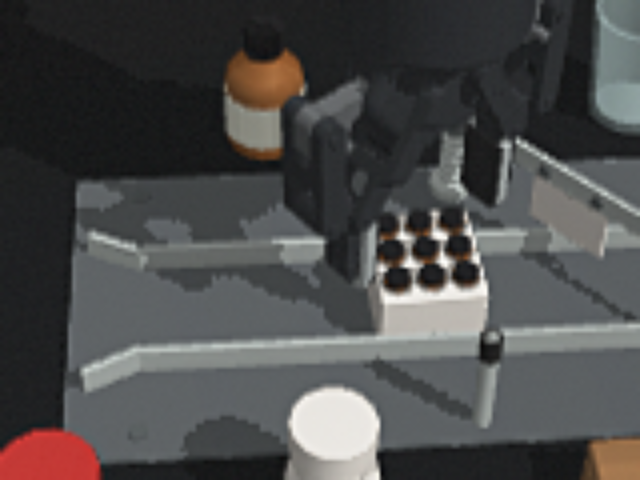

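The gate is open at about 60°, the bar rests on finger B at crop (510,150), and the flap is clear of the rack. The rack is square in the chute at crop (430,270).

```bash
python3 -m creep '[{"gripper":-0.65,"x":5,"y":-8.5,"z":0,"yaw":0},{"gripper":-0.65,"x":10.5,"y":-17,"z":0,"yaw":0},{"gripper":-0.65,"x":16.4,"y":-25,"z":0,"yaw":0},{"gripper":-0.65,"x":22.4,"y":-33.2,"z":0,"yaw":0},{"gripper":-0.65,"x":28.4,"y":-41.2,"z":0,"yaw":0}]'; python3 to.py 105 23.5 18
```

```text
clock: 4.9
eef_pos: [0.5303, 0.0653, 0.0181]
orientation: [0.893, 0.45, 0.001, 0.001]
force: [3.9, -4.8, 3.7]
finger_gap: 0.828
t 4.9 chute [28.  23.6] z 0.0181 gap 0.828 F [ 3.9 -4.8  3.7] q6 2.19
shift [ 46.1 -61.7  -0. ] yaw(tool) 0.006
chute x,y in tool [ 0.5972 -0.8021 -0.0019] [-0.8021 -0.5971 -0.0023]
```

```bash
python3 -m creep '[{"gripper":-0.65,"x":6,"y":-8,"z":0,"yaw":0},{"gripper":-0.65,"x":12,"y":-16,"z":0,"yaw":0},{"gripper":-0.65,"x":18,"y":-24,"z":0,"yaw":0},{"gripper":-0.65,"x":24,"y":-32,"z":0,"yaw":0},{"gripper":-0.65,"x":29,"y":-39,"z":0,"yaw":0}]'; python3 to.py 105 23.5 18
```

```text
clock: 5.4
eef_pos: [0.5159, 0.112, 0.018]
orientation: [0.893, 0.45, 0.001, 0.001]
force: [4.7, -4.9, 3.1]
finger_gap: 0.822
t 5.4 chute [76.9 23.9] z 0.018 gap 0.822 F [ 4.7 -4.9  3.1] q6 2.28
shift [ 17.1 -22.3  -0. ] yaw(tool) 0.006
chute x,y in tool [ 0.5973 -0.802  -0.0015] [-0.802  -0.5973 -0.0019]
```

```bash
python3 -m creep '[{"gripper":-0.65,"x":4,"y":-5.3,"z":0,"yaw":0},{"gripper":-0.65,"x":7.5,"y":-10,"z":0,"yaw":0},{"gripper":-0.65,"x":10,"y":-13.4,"z":0,"yaw":0},{"gripper":-0.65,"x":12,"y":-16,"z":0,"yaw":0},{"gripper":-0.65,"x":13.2,"y":-17.6,"z":0,"yaw":0}]'; python3 to.py 105 23.5 18;  python3 - <<'E'
from h import *
p=optics.get_image('scene');q=p['img'][160:280,270:430,::-1]
cv2.imwrite('pics/c4.png',cv2.resize(q,None,fx=4,fy=4))
E
```

```text
clock: 5.9
eef_pos: [0.5092, 0.1329, 0.0177]
orientation: [0.893, 0.45, 0.0, 0.001]
force: [3.5, -4.4, 3.7]
finger_gap: 0.827
t 5.9 chute [98.8 24.3] z 0.0177 gap 0.827 F [ 3.5 -4.4  3.7] q6 2.32
shift [ 4.3 -4.5 -0.3] yaw(tool) 0.006
chute x,y in tool [ 0.5974 -0.802  -0.001 ] [-0.802  -0.5974 -0.001 ]
```

View pics/c4.png

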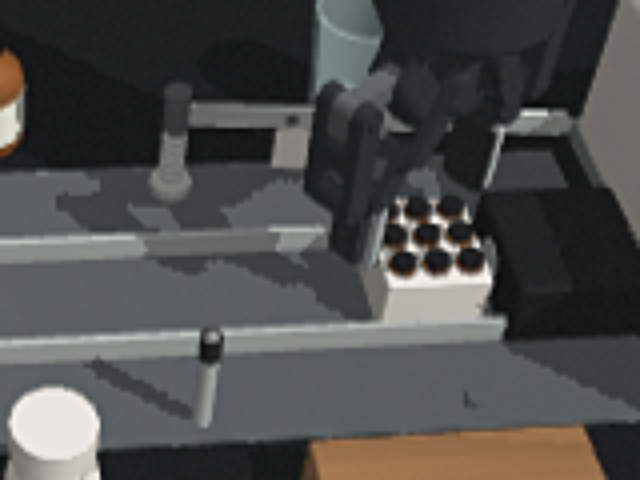

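The rack is a few mm short of the dock and the gate lies open along the chute. I'll creep until the force rises.

```bash
python3 -m creep '[{"gripper":-0.65,"x":0.9,"y":-1.2,"z":0,"yaw":0},{"gripper":-0.65,"x":1.8,"y":-2.4,"z":0,"yaw":0},{"gripper":-0.65,"x":2.7,"y":-3.6,"z":0,"yaw":0},{"gripper":-0.65,"x":3.6,"y":-4.8,"z":0,"yaw":0}]'; python3 to.py 105 23.5 18
```

```text
clock: 6.35
eef_pos: [0.5073, 0.1384, 0.0175]
orientation: [0.893, 0.45, 0.0, 0.0]
force: [3.8, -4.3, 4.4]
finger_gap: 0.829
t 6.35 chute [104.6  24.4] z 0.0175 gap 0.829 F [ 3.8 -4.3  4.4] q6 2.34
shift [ 1.   0.2 -0.5] yaw(tool) 0.006
chute x,y in tool [ 5.971e-01 -8.022e-01 -7.000e-04] [-8.022e-01 -5.971e-01 -6.000e-04]
```

```bash
python3 -m creep '[{"gripper":-0.65,"x":0.6,"y":-0.8,"z":0,"yaw":0},{"gripper":-0.65,"x":1.2,"y":-1.6,"z":0,"yaw":0},{"gripper":-0.65,"x":1.8,"y":-2.4,"z":0,"yaw":0}]'; python3 to.py 105 23.5 18
```

```text
clock: 6.65
eef_pos: [0.5069, 0.14, 0.0176]
orientation: [0.893, 0.45, -0.0, 0.002]
force: [5.7, -12.5, 4.0]
finger_gap: 0.821
t 6.65 chute [106.3  24.4] z 0.0176 gap 0.821 F [  5.7 -12.5   4. ] q6 2.34
shift [-0.1  1.6 -0.4] yaw(tool) 0.005
chute x,y in tool [ 0.5963 -0.8027 -0.0034] [-8.027e-01 -5.963e-01 -4.000e-04]
```

```bash
python3 -m creep '[{"gripper":-0.65,"x":0.3,"y":-0.4,"z":0,"yaw":0},{"gripper":-0.65,"x":0,"y":0,"z":0,"yaw":0},{"gripper":-0.65,"x":-2,"y":3,"z":0,"yaw":0},{"gripper":-0.65,"x":-5,"y":6.7,"z":0,"yaw":0},{"gripper":-0.65,"x":-5,"y":6.7,"z":0,"yaw":0}]'; python3 to.py 105 23.5 18;  python3 - <<'E'
from h import *
p=optics.get_image('scene');q=p['img'][160:280,270:430,::-1]
cv2.imwrite('pics/c5.png',cv2.resize(q,None,fx=4,fy=4))
E
```

```text
clock: 7.15
eef_pos: [0.5077, 0.1333, 0.0169]
orientation: [0.893, 0.45, -0.001, -0.001]
force: [-0.1, 0.3, -0.0]
finger_gap: 0.822
t 7.15 chute [99.6 25.5] z 0.0169 gap 0.822 F [-0.1  0.3 -0. ] q6 2.32
shift [ 4.9 -3.1 -1.1] yaw(tool) 0.006
chute x,y in tool [ 0.5973 -0.802   0.001 ] [-0.802  -0.5973  0.0014]
```

View pics/c5.png

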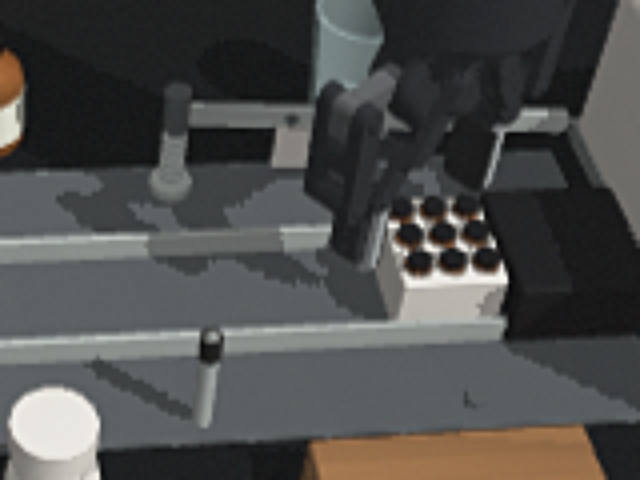

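The rack is flush on the dock, the fingers are free and the measured force is about zero. Next I lift straight up.

```bash
python3 -m creep '[{"gripper":-0.65,"x":0,"y":0,"z":-40,"yaw":0},{"gripper":-0.65,"x":0,"y":0,"z":-85,"yaw":0},{"gripper":-0.65,"x":0,"y":0,"z":-130,"yaw":0},{"gripper":-0.65,"x":0,"y":0,"z":-170,"yaw":0},{"gripper":-0.65,"x":0,"y":0,"z":-200,"yaw":0}]'; python3 to.py 105 200 218
```

```text
clock: 7.7
eef_pos: [0.5085, 0.1338, 0.2198]
orientation: [0.893, 0.45, 0.001, -0.0]
force: [0.4, -0.5, -0.4]
finger_gap: 0.829
t 7.7 chute [99.9 24.7] z 0.2198 gap 0.829 F [ 0.4 -0.5 -0.4] q6 2.33
shift [-137.5 -108.9    1.6] yaw(tool) 0.007
chute x,y in tool [ 5.976e-01 -8.018e-01  3.000e-04] [-0.8018 -0.5976 -0.0014]
```

Now I wait for the gate to shut and move a bit aside toward the robot.

```bash
python3 -m creep '[{"gripper":-0.65,"x":-30,"y":-24,"z":0,"yaw":0},{"gripper":-0.65,"x":-60,"y":-48,"z":0,"yaw":0},{"gripper":-0.65,"x":-90,"y":-72,"z":0,"yaw":0},{"gripper":-0.65,"x":-115,"y":-92,"z":0,"yaw":0},{"gripper":-0.65,"x":-115,"y":-92,"z":0,"yaw":0}]' >/dev/null; python3 -m creep '[{"gripper":-0.65,"x":0,"y":0,"z":0,"yaw":0},{"gripper":-0.65,"x":0,"y":0,"z":0,"yaw":0},{"gripper":-0.65,"x":0,"y":0,"z":0,"yaw":0},{"gripper":-0.65,"x":0,"y":0,"z":0,"yaw":0},{"gripper":-0.65,"x":0,"y":0,"z":0,"yaw":0}]';python3 -m creep '[{"gripper":-0.65,"x":0,"y":0,"z":0,"yaw":0},{"gripper":-0.65,"x":0,"y":0,"z":0,"yaw":0},{"gripper":-0.65,"x":0,"y":0,"z":0,"yaw":0},{"gripper":-0.65,"x":0,"y":0,"z":0,"yaw":0},{"gripper":-0.65,"x":0,"y":0,"z":0,"yaw":0}]' | head -1
python3 - <<'E'
from to import *
p=optics.get_image('scene');save(p,'f1.png'); spot(p,'rack')
m=models.spot_in(p,'rack')[0]['bbox']
q1=p['img'][140:300,200:460,::-1]
cv2.imwrite('pics/f1z.png',cv2.resize(q1,None,fx=3,fy=3))
for n,c in(('rack centre cap expected',(107,0,40)),('tip',(0,-100,44))):
    T=np.array([q[0],q[1],0])+Ro.from_euler('z',q[2]).apply(np.array(c)/1e3); print(n,((proj(p,T)-[200,140])*3).round(1))
E
```

```text
clock: 8.7
eef_pos: [0.3665, 0.0958, 0.2171]
orientation: [0.893, 0.45, -0.0, -0.0]
force: [-0.3, -0.5, -0.4]
finger_gap: 0.825
clock: 9.2
rack 0.95 [360. 213. 399. 242.]
rack centre cap expected [542.8 233.7]
tip [386.1 378.9]
```

View pics/f1z.png

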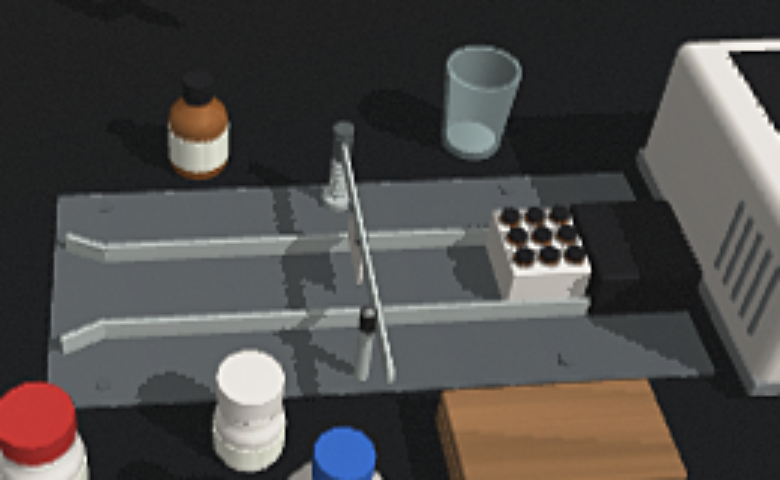

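The rack stands against the dock: its centre cap is at about (542,234), where I expected (543,234). The gate is shut, with its tip at (390,378) as before, and the bystanders have not moved.

```bash
python3 -c "
from workcell import arm
print(arm.finish_job())"
```

```text
the job is handed in; nothing more can be done
None
```

The rack is loaded against the black dock, the gate has fallen shut behind it, and the job is handed in at about 9.3 s on the robot's clock.

- **What I did:** I put one finger behind the rack and the other just ahead of it, outside the left guide wall. One straight push opened the gate and moved the rack past it. Near the dock I crept forward until the force rose to about 14 N. I then backed off 7 mm until the force was about zero, and lifted straight up.
- **Last checks:** In the final picture the rack's centre cap is within 1 pixel of its calculated fully loaded position, and the gate is back where it started. The nearby jars, the amber bottle, the beaker and the wooden box look unmoved, and the hand is clear of everything. The blue-cap bottle and spatula were outside or at the edge of that crop, but the arm never went near them.
- **Limits of the checks:** The top camera was blocked by the arm during the push. That the rack and gate did not touch rests on scene-camera pictures taken along the way and on the calculated positions. No checks failed or disagreed.

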